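# Seat the loose relay and reset the breaker

### The job

One of the square black relays on the power module has worked loose and stands higher than the others. With closed fingertips press it gently straight down until it is fully home, then press in the popped-out round reset button of the breaker on the same module until it stops, and take your hand clear. Do not pull the relay up, do not press on the other relays, the round flasher can or the fuses, and leave the loose things lying around where they are.

Things in the scene. Friction and masses are not known exactly. Their poses are not given: they have to be found in the camera images.
- module: power module on a metal plate 190 (x) x 300 (y) x 6 mm, fixed to the bench; origin under the plate's centre, x away from the robot, y left. On it a grey relay carrier 94 x 138 mm centred at (0.028, 0.055), top at z = 0.032, sockets at x = 0.006, 0.050 and y = 0.013, 0.055, 0.097; a black breaker 50 x 36 mm at (-0.010, -0.100), top at z = 0.036; an empty connector at (0.066, -0.098), 30 mm high
- loose_relay_top (a point): centre of the top face of the loose relay: a black plastic square block 28 x 28 mm, 24 mm tall, in any of the six sockets, standing 9 to 12 mm higher than the other square relays, metal blades showing below it. Axes as the module's. It slides only straight up and down; fully home its top is at z = 0.056, level with them
- loose_relay (a joint): how deep the loose relay sits (m): 0 is 12 mm above home, 0.012 fully home on the carrier (a firm stop), starts at 0 to 0.003; grows as it is pressed down. It resists with about 6 N of friction and stays where it is left; gently means that the blow at the stop stays under 80 N (press at 30 mm/s or slower)
- reset_button_top (a point): centre of the top of the breaker's white round reset button, 16 mm across, at module (-0.010, -0.100), in a metal collar 23 mm across and 3 mm high on the black breaker housing. Popped out, its top is at z = 0.047 to 0.049 (8 to 10 mm above the collar); reset, at z = 0.041, 2 mm above the collar
- reset_button (a joint): how far the reset button is pushed in (m): 0 to 0.002 popped out at the start, 0.008 fully in (a firm stop). It resists with about 4 N of friction and stays in
- flasher: the flasher unit: a round aluminium can 29 mm across, 36 mm tall, seated in one of the six sockets; it is taller than the relays by design (top at z = 0.068) and fully home. Origin at the centre of its underside. Fixed; not to be pressed
- fuses: strip of nine small blade fuses, 26 x 138 mm, on the module's robot side; origin at the centre of its underside (module (-0.060, 0.055), z = 0.006), tops at z = 0.033. Not to be pressed
- spare_relay: a spare relay of the same size lying loose on its side on the bench, on the robot's side of the module, blades showing; origin at its underside. Leave alone
- screwdriver: screwdriver lying loose on the bench on the robot's side of the module; leave alone
- wrench: combination wrench lying loose beyond the module; leave alone
- socket: wrench socket, steel, 24 mm across, 34 mm tall, standing loose on the module's plate at about (-0.065, -0.050), some 70 mm from the reset button; origin at the centre of its underside. Leave alone
- multimeter: hand multimeter 160 x 80 x 34 mm lying loose on the left of the bench; leave alone
- spray_can: spray can 58 mm across, 170 mm tall, standing loose on the right of the bench; leave alone
- parts_dish: steel parts dish 110 mm across, 30 mm tall, loose on the right of the bench; leave alone
- relay_1: a properly seated square relay like the loose one: black plastic, 28 x 28 mm, 24 mm tall; origin at the centre of its underside, which sits on the carrier's top (z = 0.032), so its top is at z = 0.056. Fixed; not to be pressed (any contact stays under 4 N)
- relay_2: a properly seated square relay like the loose one: black plastic, 28 x 28 mm, 24 mm tall; origin at the centre of its underside, which sits on the carrier's top (z = 0.032), so its top is at z = 0.056. Fixed; not to be pressed (any contact stays under 4 N)
- relay_3: a properly seated square relay like the loose one: black plastic, 28 x 28 mm, 24 mm tall; origin at the centre of its underside, which sits on the carrier's top (z = 0.032), so its top is at z = 0.056. Fixed; not to be pressed (any contact stays under 4 N)
- relay_4: a properly seated square relay like the loose one: black plastic, 28 x 28 mm, 24 mm tall; origin at the centre of its underside, which sits on the carrier's top (z = 0.032), so its top is at z = 0.056. Fixed; not to be pressed (any contact stays under 4 N)

How it is judged:
On the way, in this order (a step that is already met when the one before it is completed fails the run):
1. the loose relay is pressed fully home (value of joint loose_relay above 0.0105 m), for 0.2 s.
2. then the breaker's reset button is pressed in (value of joint reset_button above 0.0065 m), for 0.2 s.
At the end, for the whole second after the job is handed in: The loose relay is home (within 1.5 mm of its stop), the reset button is in (within 1.5 mm of its stop), and the loose things are within 15 mm of where they were (value of joint loose_relay above 0.0105 m and value of joint reset_button above 0.0065 m and distance of each of spare_relay, screwdriver, wrench, socket, multimeter, spray_can, parts_dish from where it was at the start of the episode below 0.015 m); the robot touches nothing.
It fails at once if the loose relay is pulled up out of its socket (value of joint loose_relay below -0.001 m).
It fails at once if the relay or the reset button is pressed with more than 80 N (contact force between any of loose_relay, reset_button and anything else above 80 N).
It fails at once if another relay, the flasher can or the fuses are pressed (over 4 N) (contact force between any of relay_1, relay_2, relay_3, relay_4, flasher, fuses and anything else above 4 N).
It fails at once if a loose thing is moved by more than 15 mm or lifted (distance of any of spare_relay, screwdriver, wrench, socket, multimeter, spray_can, parts_dish from where it was at the start of the episode above 0.015 m).
It also fails if it takes over 45 s, if anything falls off the work surface, if the arm or the gripper's body presses on something with over 40 N, if the wrist force passes 120 N, or if a joint passes its speed limit or range.

### The arm

A 6-joint arm with a two-finger parallel gripper is mounted at the origin on the work surface. World frame = base frame: x ahead of the robot, y to its left, z up, the work surface at z = 0. Lengths are in m, angles in rad, forces in N, time in s.
With the tool pointing down it reaches from about 0.375 to 0.825 m from the base axis. Payload 5.5 kg.
Tool frame: the origin (TCP) lies at the centre of the arm's flange, where the gripper is bolted on; the fingertips stand 173 mm ahead of it and the grasp point (between the pads) lies 155 mm ahead of it; z points along the fingers, y is the direction in which the jaws open and shut (so a half turn about z gives the same grasp; the last joint's range is limited). The gripper opens to 85 mm and grips with 20 to 120 N. Pads are 22 mm wide; open, the fingers measure 114 mm over their backs; the gripper's body (76 mm by 85 mm) begins 54 mm behind the grasp point. The pads swing forward as they close: fully open they stand 13 mm farther back than shut.
Start: joints at [1.214, 0.314, -0.047, 1.21, 0, 1.571], TCP at [0.21, 0.562, 0.405] pointing down, gripper open.
Joint ranges: [-2.67, 2.67], [-0.69, 1.73], [-1.03, 1.25], [-2.08, 2.16], [-1.42, 1.45], [-3.14, 3.14]. Speed limits (rad/s): [2.39, 2.39, 3.01, 3.14, 3.14, 3.14].

### API

Orientations are given as a unit quaternion [w, x, y, z].
In Python, from plant import bot gives the robot as it stands.
- The arm moves only by the shell command python3 -m pendant 'ROWS' [OPENING] [FORCE]. ROWS is JSON, a list of rows, each a list of 6 numbers: the shift along the tool's x, y, z in mm, then the turn, a rotation vector about the tool's x, y, z in rad. In form: [[dx, dy, dz, rx, ry, rz], ...]. A call has 1 to 10 rows; each row shifts and turns the commanded pose from where the row before left it, along the tool's axes as they then stand; what a row does not reach is not made up. A row lasts 1/10 s, in which the tool goes at most 50 mm and 8.59 degrees, less where a joint would pass 70% of its speed; a pose out of reach is approached as far as the arm can. A call is refused whole if a number of a shift passes 50 or a number of a turn 0.15, either way. A call with a gripper value outside its range is refused whole. OPENING is the opening, from 0 (shut) to 1 (fully open), set as the call begins (- or left out, the last holds). The fingers move at their own pace and stop on an object; FORCE is the grip in N (left out, the last holds). Time passes only in rows, so rows that do not move let the fingers close. It gives the time, the measured TCP pose, the force and the opening at its end, in the units of the state.
- bot.state(): the state, without advancing time (a new reading comes with each control period).
- bot.get_image(name): name is "scene" or "top" or "wrist"; returns the picture (384x512x3 uint8, red, green, blue); there is no depth.
- bot.get_calibration(name): a dict with "fx", "fy", "cx", "cy" (pixels), "view" (4x4, takes a point from world to camera coordinates). Camera axes: x right, y down, z forward; pixel columns grow to the right and rows downward; lengths in m; the calibration is good to about 2 mm. A picture is of the moment at which its call begins: read the wrist's pose just before it. get_calibration takes no time and is no camera call; for the wrist camera it gives the pose at the moment of the call.
- bot.hand_in(): hands the job in, once; it reports no verdict.
The state is a dict: "time": time; "q": joint angles; "qvel": joint speeds; "tau": joint torques, N m; "tcp_pos": TCP position; "eef_rot": TCP orientation; "ft_force": force on the tool from outside, world axes, zero at the start; "moment": the same for the moment, N m; "gripper_width": finger opening in m.
Only numpy, scipy, OpenCV 4.12 (cv2) and the standard library are available. Lean on these libraries where they do the work, as an engineer would, in place of code of your own. Each camera call takes 0.05 s, during which the arm holds its last target.

## Working session

There is one attempt and no reset: what is moved stays moved. The work goes in short steps, Python scripts to look and compute and a shell command to move; the robot and the scene stay as the last step left them, time stands still between calls to the robot, and variables do not carry over. Pictures are saved under pics/ and viewed, and the job is handed in when it is done.

```bash
mkdir -p pics; ls
python3 - <<'E'
from plant import bot
import cv2
s=bot.state();print({k:s[k] for k in('time','q','tcp_pos','eef_rot','ft_force','gripper_width')})
for n in('top','scene','wrist'):
    im=bot.get_image(n);cv2.imwrite(f'pics/{n}0.png',im[:,:,::-1])
    c=bot.get_calibration(n);print(n,c)
E
```

```text
pics
{'time': 0.0, 'q': array([ 1.21400704e+00,  3.14201188e-01, -4.80807051e-02,  1.21022061e+00,
        2.76844460e-05,  1.57078480e+00]), 'tcp_pos': array([0.20945415, 0.56194095, 0.4038485 ]), 'eef_rot': array([-1.65007973e-04,  1.77444196e-01,  9.84130494e-01, -8.37093246e-04]), 'ft_force': array([ 0.06404851, -0.94309742, -0.43336806]), 'gripper_width': 0.08530374830779991}
top {'fx': 478.39098511865114, 'fy': 478.39098511865114, 'cx': 253.2103091086856, 'cy': 195.8668594987551, 'view': array([[ 0.0139561 , -0.99981752,  0.01304407, -0.00954056],
       [-0.9883181 , -0.01577326, -0.15158673,  0.56534301],
       [ 0.15176481, -0.01077614, -0.98835789,  1.32193841],
       [ 0.        ,  0.        ,  0.        ,  1.        ]])}
scene {'fx': 451.8346434175241, 'fy': 451.8346434175241, 'cx': 261.09045716372765, 'cy': 186.98777175961138, 'view': array([[-0.80622271,  0.59159582,  0.00439647,  0.43946775],
       [ 0.47080687,  0.64607701, -0.60077066, -0.19372827],
       [-0.35825387, -0.48228506, -0.79940933,  1.54585143],
       [ 0.        ,  0.        ,  0.        ,  1.        ]])}
wrist {'fx': 277.7511856882914, 'fy': 277.7511856882914, 'cx': 259.1037478037138, 'cy': 187.43117610726495, 'view': array([[ 0.34996498,  0.93675973, -0.00239327, -0.59919418],
       [ 0.89684432, -0.3343129 ,  0.28966385, -0.03880251],
       [ 0.27054533, -0.1035186 , -0.95712545,  0.38012572],
       [ 0.        ,  0.        ,  0.        ,  1.        ]])}
```

View pics/top0.png

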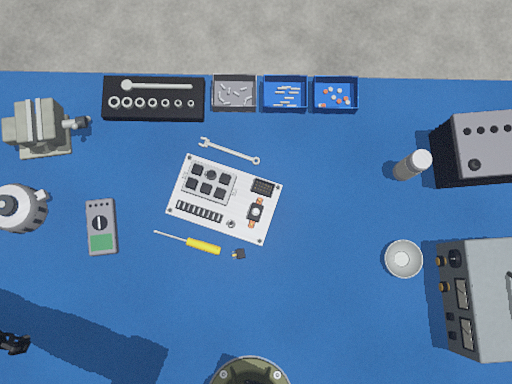

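View pics/scene0.png

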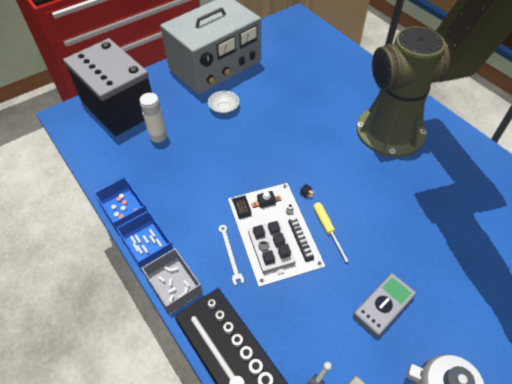

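View pics/wrist0.png

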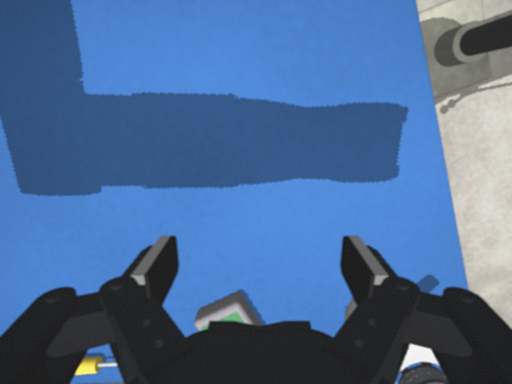

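The top view shows the white plate around pixels (165–282, 153–245), with the relays at about (207,180) and the breaker at about (256,211). Next I measure the plate's pose and enlarge both views.

```bash
cat > h.py <<'E'
import numpy as np,cv2
def ray(c,u,v,z):
    V=np.array(c['view']);R=V[:3,:3];t=V[:3,3];o=-R.T@t
    d=R.T@np.array([(u-c['cx'])/c['fx'],(v-c['cy'])/c['fy'],1.])
    return o+d*(z-o[2])/d[2]
def proj(c,P):
    V=np.array(c['view']);p=V[:3,:3]@np.asarray(P,float)+V[:3,3]
    return np.array([c['cx']+c['fx']*p[0]/p[2],c['cy']+c['fy']*p[1]/p[2]])
E
python3 - <<'E'
from plant import bot
import cv2,numpy as np
from h import *
for n,(x0,y0,x1,y1) in {'top':(150,130,300,260),'scene':(215,170,355,290)}.items():
    im=cv2.imread(f'pics/{n}0.png');c=bot.get_calibration(n)
    m=((im.min(2)>150)).astype(np.uint8)
    m=cv2.morphologyEx(m,cv2.MORPH_CLOSE,np.ones((3,3)))
    cs,_=cv2.findContours(m[y0:y1,x0:x1],cv2.RETR_EXTERNAL,cv2.CHAIN_APPROX_NONE)
    k=max(cs,key=cv2.contourArea).reshape(-1,2)+[x0,y0]
    P=np.array([ray(c,u,v,.006)[:2] for u,v in k])
    r=cv2.minAreaRect(P.astype(np.float32)*1000);print(n,r,cv2.boxPoints(r).round(1).tolist())
    cr=im[y0:y1,x0:x1];cv2.imwrite(f'pics/{n}_z.png',cv2.resize(cr,None,fx=5 if n=='scene' else 5,fy=5 if n=='scene' else 4.6,interpolation=cv2.INTER_CUBIC))
E
```

```text
top ((562.2286376953125, 84.6049575805664), (299.9577941894531, 190.53985595703125), 71.92646026611328) [[425.1000061035156, -28.399999618530273], [606.2999877929688, -87.5], [699.2999877929688, 197.60000610351562], [518.2000122070312, 256.70001220703125]]
scene ((563.839111328125, 86.29603576660156), (302.48931884765625, 192.24383544921875), 71.92513275146484) [[425.5, -27.700000762939453], [608.2999877929688, -87.30000305175781], [702.0999755859375, 200.3000030517578], [519.4000244140625, 259.8999938964844]]
```

View pics/top_z.png

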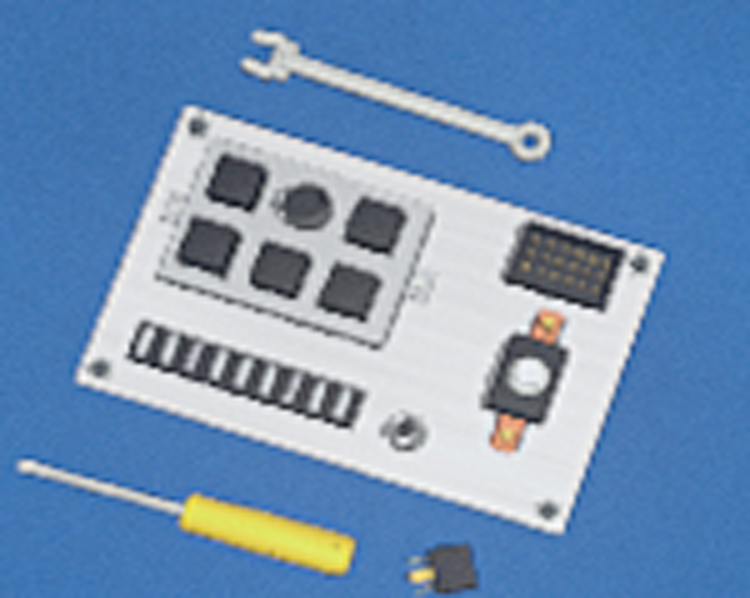

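View pics/scene_z.png

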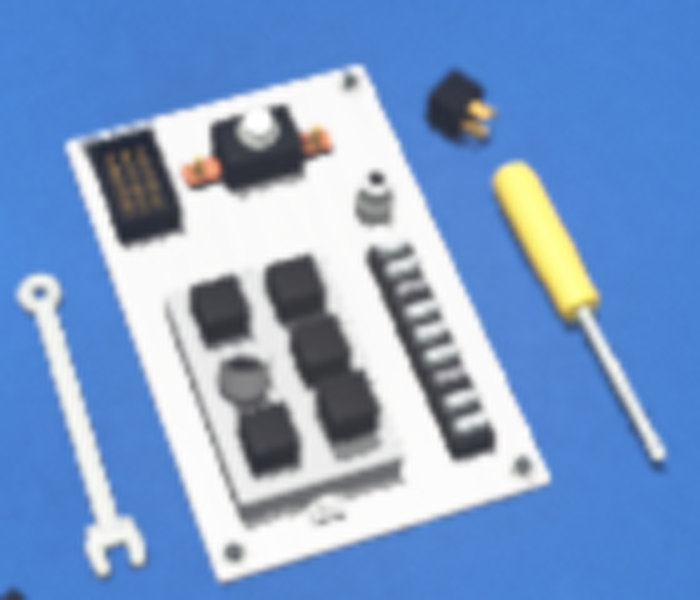

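Both views agree on the module pose: about (0.563, 0.085), yaw −18.1°, with 300 x 190 measured against 300 x 190 given. The flasher sits at socket (0.050, 0.055), scene-zoom pixel (243,380). The loose relay looks like socket (0.006, 0.097), at scene-zoom (345,400). I'll test all the sockets at both heights.

```bash
cat >> h.py <<'E'
C=np.array([.563,.0853]);YAW=np.deg2rad(-18.07)
Rm=np.array([[np.cos(YAW),-np.sin(YAW)],[np.sin(YAW),np.cos(YAW)]])
def m2w(x,y,z): return np.r_[C+Rm@[x,y],z]
def w2m(P): return np.r_[Rm.T@(np.asarray(P)[:2]-C),P[2]]
E
python3 - <<'E'
from plant import bot
import cv2,numpy as np
from h import *
for n,(x0,y0,x1,y1) in {'top':(165,150,285,250),'scene':(225,180,325,285)}.items():
    im=cv2.imread(f'pics/{n}0.png');c=bot.get_calibration(n)
    S=6 if n=='top' else 5.5
    for h in (.056,.0665):
        cr=cv2.resize(im[y0:y1,x0:x1],None,fx=S,fy=S,interpolation=cv2.INTER_CUBIC)
        for x in(.006,.05):
            for y in(.013,.055,.097):
                q=np.array([proj(c,m2w(x+a*.014,y+b*.014,h)) for a,b in((-1,-1),(1,-1),(1,1),(-1,1))])
                cv2.polylines(cr,[((q-[x0,y0]+.5)*S).astype(int)],True,(0,255,0),1)
        cv2.imwrite(f'pics/ov_{n}_{int(h*1e4)}.png',cr)
    V=np.array(c['view'])
c=bot.get_calibration('wrist');V=np.array(c['view']);print('cam',-V[:3,:3].T@V[:3,3], [ray(c,256,r,.05) for r in (50,130,190)])
s=bot.state();print(s['tcp_pos'],s['time'])
a=cv2.imread('pics/ov_scene_560.png');b=cv2.imread('pics/ov_scene_665.png')
g=np.hstack([a,b]);cv2.imwrite('pics/ovs.png',cv2.resize(g,(800,int(g.shape[0]*800/g.shape[1]))))
E
```

```text
cam [0.14165555 0.58767888 0.37363366] [array([0.08956369, 0.6028048 , 0.05      ]), array([0.16749306, 0.57340328, 0.05      ]), array([0.23488115, 0.54797882, 0.05      ])]
[0.20948269 0.56199787 0.40405095] 0.15
```

View pics/ovs.png

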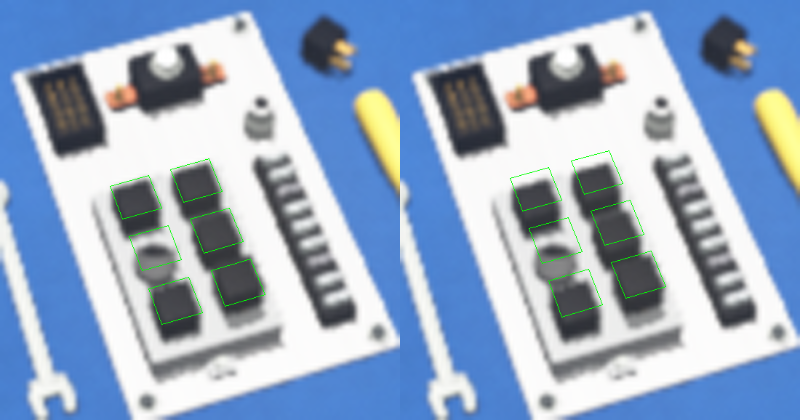

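View pics/ov_top_560.png

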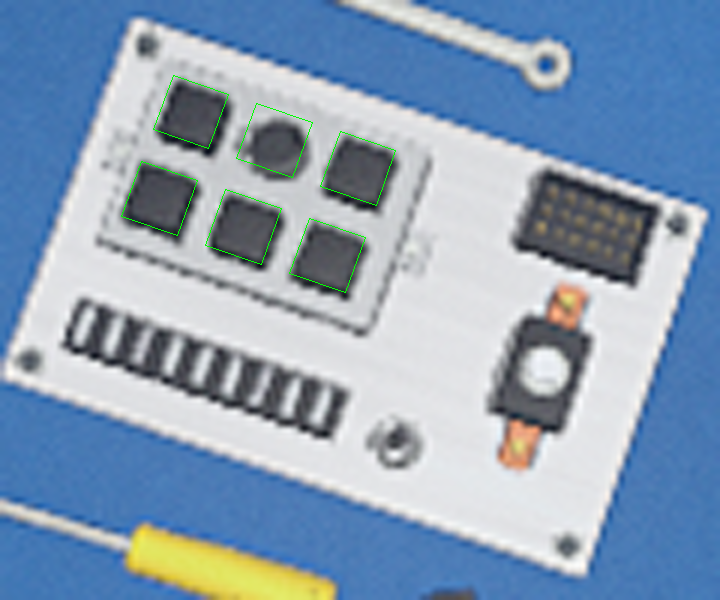

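In the scene view, all the seated relays fit the z = 0.056 squares. Only socket (0.006, 0.097) fits the higher square, and bright blades show under it. I'll close the gripper and move to a wrist view of the carrier to confirm.

```bash
python3 -m pendant '[[-20,-10,0,0,0,-0.041],[-38,-22,0,0,0,0],[-38,-22,0,0,0,0],[-38,-22,0,0,0,0],[-38,-22,0,0,0,0],[-38,-22,0,0,0,0],[-38,-22,0,0,0,0],[-38,-22,0,0,0,0]]' 0 30
python3 -m pendant '[[-38,-22,0,0,0,0],[-38,-22,0,0,0,0],[-38,-22,0,0,0,0],[-38,-22,0,0,0,0],[-38,-22,0,0,0,0],[-38,-22,0,0,0,0],[-38,-22,0,0,0,0],[0,0,0,0,0,0]]'
python3 - <<'E'
from plant import bot
import cv2
from h import *
c=bot.get_calibration('wrist');im=bot.get_image('wrist');s=bot.state()
np.save('cw1.npy',c,allow_pickle=True)
cv2.imwrite('pics/w1.png',im[:,:,::-1]);print(s['time'],w2m(s['tcp_pos']),s['eef_rot'],s['q'],s['ft_force'],s['gripper_width'])
E
```

```text
time: 0.95
tcp_pos: [0.4307, 0.3153, 0.4046]
eef_rot: [-0.0, 0.157, 0.988, -0.0]
ft_force: [-0.3, 0.6, 0.4]
gripper_width: -0.0003
time: 1.75
tcp_pos: [0.6374, 0.0839, 0.4036]
eef_rot: [0.0, 0.16, 0.987, -0.001]
ft_force: [-0.6, 0.3, -0.5]
gripper_width: 0.0
1.8 [0.06926556 0.02302043 0.4036505 ] [-4.96851896e-04  1.59092334e-01  9.87263559e-01 -2.19630303e-04] [ 1.33976857e-01  3.94593082e-01  6.48932667e-02  1.24217483e+00
 -1.32726244e-04  4.53519395e-01] [ 0.5315554   0.08472323 -0.06458711] 0.0004182982860574889
```

View pics/w1.png

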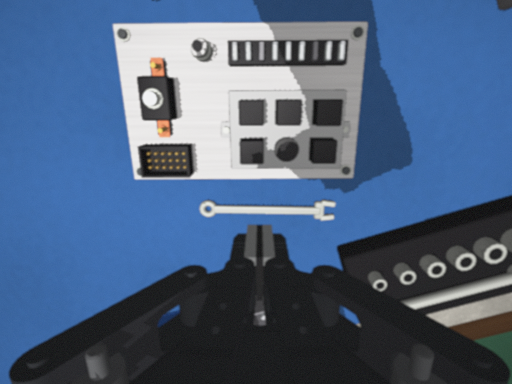

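The wrist view shows the relays at about (251,111), (288,111), (328,112), (251,150), (323,150) and the flasher at (288,149). The relay at (328,112) looks larger. Now I'll measure it in numbers.

Run:
```python
import cv2
from h import *
c=np.load('cw1.npy',allow_pickle=True).item();im=cv2.imread('pics/w1.png')
x0,y0,x1,y1=100,10,400,190;S=2.6
for h in(.056,.0665):
    cr=cv2.resize(im[y0:y1,x0:x1],None,fx=S,fy=S,interpolation=cv2.INTER_CUBIC)
    d=lambda P:tuple(((proj(c,P)-[x0,y0]+.5)*S).astype(int).tolist())
    for x in(.006,.05):
        for y in(.013,.055,.097):
            cv2.polylines(cr,[np.array([d(m2w(x+a*.014,y+b*.014,h)) for a,b in((-1,-1),(1,-1),(1,1),(-1,1))])],True,(0,255,0),1)
    cv2.polylines(cr,[np.array([d(m2w(a*.095,b*.15,.006)) for a,b in((-1,-1),(1,-1),(1,1),(-1,1))])],True,(0,0,255),1)
    cv2.circle(cr,d(m2w(-.01,-.1,.048)),3,(0,0,255),-1)
    cv2.imwrite(f'pics/w1_{int(h*1e4)}.png',cr)
# plate fit in wrist view
m=(im.min(2)>95).astype(np.uint8);m=cv2.morphologyEx(m,cv2.MORPH_CLOSE,np.ones((3,3)))
m[185:]=0
cs,_=cv2.findContours(m,cv2.RETR_EXTERNAL,cv2.CHAIN_APPROX_NONE)
k=max(cs,key=cv2.contourArea).reshape(-1,2)
r=cv2.minAreaRect(np.array([ray(c,u,v,.006)[:2]*1000 for u,v in k],np.float32));print('plate',r)
g=im.max(2)
for x in(.006,.05):
    for y in(.013,.055,.097):
        u,v=proj(c,m2w(x,y,.058));u0,v0=int(u)-22,int(v)-20
        b=(g[v0:v0+40,u0:u0+44]<85).astype(np.uint8)
        n,l,st,ce=cv2.connectedComponentsWithStats(b)
        i=1+np.argmax(st[1:,4]);print(x,y,'bbox',st[i][:2]+[u0,v0],st[i][2:],'c',ce[i]+[u0,v0],'pred56',proj(c,m2w(x,y,.056)).round(1),'pred66',proj(c,m2w(x,y,.0665)).round(1))
hs=cv2.cvtColor(im,cv2.COLOR_BGR2GRAY)[88:110,140:165];n,l,st,ce=cv2.connectedComponentsWithStats((hs>150).astype(np.uint8));i=1+np.argmax(st[1:,4])
print('btn',st[i],ce[i]+[140,88],w2m(ray(c,*(ce[i]+[140,88]),.048)),proj(c,m2w(-.01,-.1,.048)))
```

```text
plate ((565.3102416992188, 83.21421813964844), (301.4652404785156, 190.3599853515625), 71.60037231445312)
0.006 0.013 bbox [240 100] [ 24  25 567] c [251.2962963  112.29453263] pred56 [251.3 110. ] pred66 [251.  110.3]
0.006 0.055 bbox [276 100] [ 25  25 608] c [288.05592105 111.96875   ] pred56 [289.4 109.8] pred66 [290.5 110. ]
0.006 0.097 bbox [312  99] [ 31  27 783] c [326.88505747 111.91570881] pred56 [327.7 109.5] pred66 [330.  109.8]
0.05 0.013 bbox [241 138] [ 23  26 563] c [252.08525755 150.50976909] pred56 [251.8 149.9] pred66 [251.6 151.4]
0.05 0.055 bbox [276 141] [ 23  21 358] c [287.29608939 150.82960894] pred56 [288.5 149.7] pred66 [289.4 151.2]
0.05 0.097 bbox [309 138] [ 28  26 686] c [322.45626822 150.35568513] pred56 [325.2 149.4] pred66 [327.3 151. ]
btn [  2   0  21  21 304] [151.54934211  98.15789474] [-0.00730667 -0.09830318  0.048     ] [149.7393378   95.62652734]
```

View pics/w1_560.png

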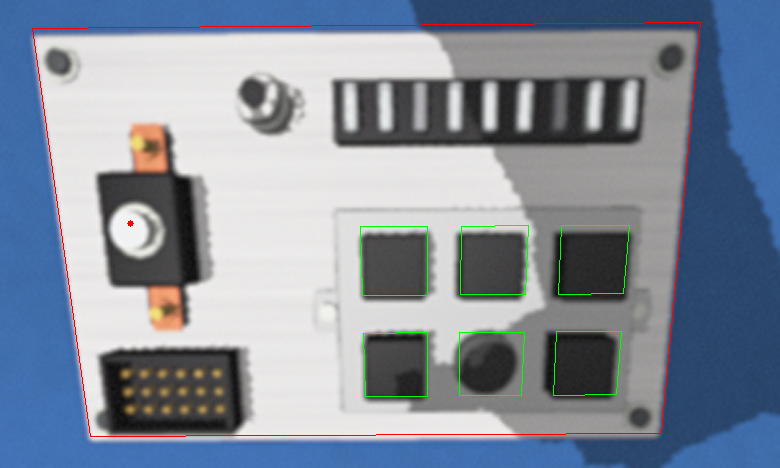

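View pics/w1_665.png

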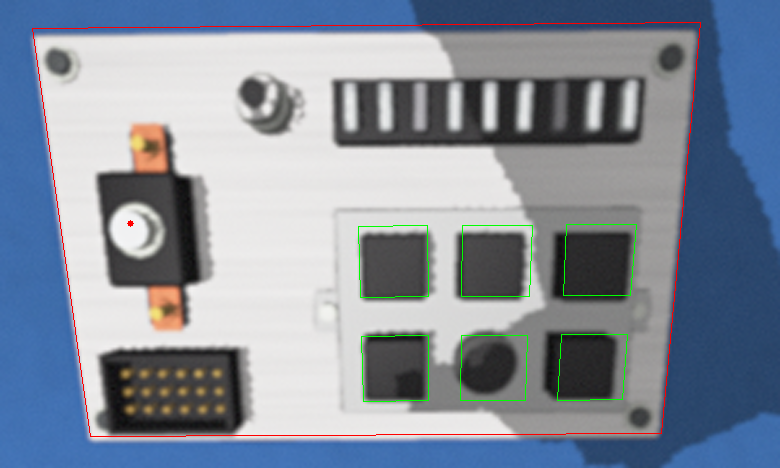

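Socket (0.006, 0.097) is confirmed as the loose one. Its top face is shifted outward by about 3 px relative to its neighbours, and its left side and blades show. The three plate fits agree within 2–3 mm, so I'll use their mean and work out the shift.

```bash
sed -i 's/^C=.*/C=np.array([.5640,.0846]);YAW=np.deg2rad(-18.15)/; s/;YAW=np.deg2rad(-18.07)//' h.py
cat >> h.py <<'E'
def go(mx,my,z):
    from plant import bot
    from scipy.spatial.transform import Rotation as Ro
    s=bot.state();q=s['eef_rot'];R=Ro.from_quat([q[1],q[2],q[3],q[0]]).as_matrix()
    tip=s['tcp_pos']+R@[0,0,.173]
    print('t',s['time'],'tip mod',w2m(tip).round(4),'F',s['ft_force'].round(1),'shift mm',(R.T@(m2w(mx,my,z)-tip)*1000).round(1),'yaw of tool y wrt module deg',np.degrees(np.arctan2(R[1,1],R[0,1])-YAW)-90,'toolz',R[:,2].round(4))
E
python3 -c "
from h import *;go(.0065,.097,.1)"
```

```text
t 1.8 tip mod [0.0679 0.0234 0.2307] F [ 0.5  0.1 -0.1] shift mm [ 61.5  73.5 130.7] yaw of tool y wrt module deg -0.15841924073528446 toolz [-1.1e-03 -3.0e-04 -1.0e+00]
```

```bash
python3 -m pendant '[[20,25,10,0,0,0],[21,25,20,0,0,0],[20,23,20,0,0,0],[0,0,20,0,0,0],[0,0,20,0,0,0],[0,0,20,0,0,0],[0,0,15,0,0,0],[0,0,5,0,0,0],[0,0,0,0,0,0],[0,0,0,0,0,0]]'
python3 - <<'E'
from h import *;go(.0065,.097,.075)
from plant import bot
for n in('wrist','scene'):cv2.imwrite(f'pics/{n}2.png',bot.get_image(n)[:,:,::-1])
im=cv2.imread('pics/scene2.png')[170:300,215:360];cv2.imwrite('pics/s2z.png',cv2.resize(im,None,fx=5,fy=4.6,interpolation=cv2.INTER_CUBIC))
E
```

```text
time: 2.8
tcp_pos: [0.5995, 0.1767, 0.2756]
eef_rot: [0.0, 0.157, 0.988, 0.0]
ft_force: [0.3, 0.4, 0.1]
gripper_width: 0.0002
t 2.8 tip mod [0.0052 0.0987 0.1026] F [0.3 0.4 0.1] shift mm [-1.3 -1.7 27.6] yaw of tool y wrt module deg 0.09045113699173157 toolz [ 8.e-04  4.e-04 -1.e+00]
```

View pics/wrist2.png

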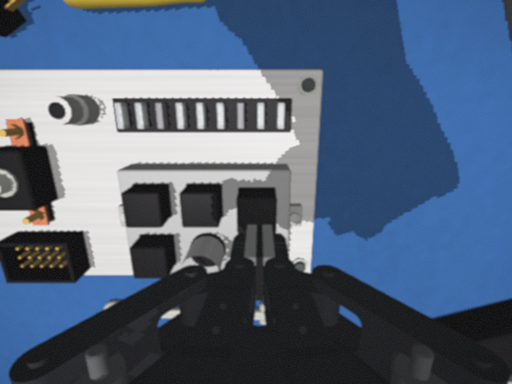

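View pics/s2z.png

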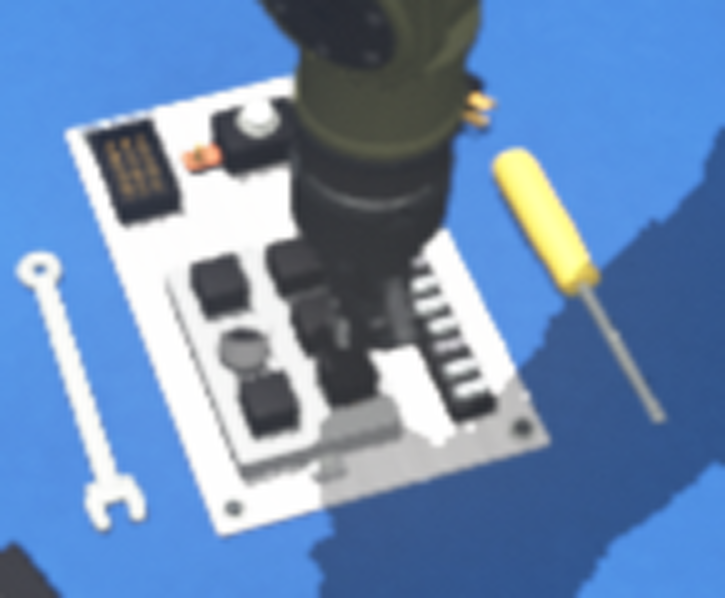

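The wrist view shows the relay top at columns 238–277 with the closed fingers at about (259,240), roughly over it. There is 1–2 mm to correct, which I'll do while descending to just above it.

```bash
python3 -m pendant '[[-1.3,-1.7,5,0,0,0],[0,0,10,0,0,0],[0,0,8,0,0,0],[0,0,3,0,0,0],[0,0,0,0,0,0],[0,0,0,0,0,0]]'; python3 -c "
from h import *;go(.0065,.097,.056)"
```

```text
time: 3.5
tcp_pos: [0.6002, 0.1742, 0.2486]
eef_rot: [-0.0, 0.157, 0.988, -0.0]
ft_force: [-0.4, -0.6, -0.1]
gripper_width: 0.0001
t 3.5 tip mod [0.0065 0.0964 0.0756] F [-0.4 -0.6 -0.1] shift mm [-0.   0.6 19.6] yaw of tool y wrt module deg 0.05372153042732464 toolz [-3.e-04 -1.e-04 -1.e+00]
```

```bash
python3 -m pendant '[[0,0,2,0,0,0],[0,0,2,0,0,0],[0,0,2,0,0,0],[0,0,2,0,0,0],[0,0,1,0,0,0],[0,0,1,0,0,0],[0,0,0,0,0,0]]'; python3 -c "
from h import *;go(.0065,.097,.056)"
```

```text
time: 4.2
tcp_pos: [0.6002, 0.1742, 0.2391]
eef_rot: [0.0, 0.157, 0.988, 0.0]
ft_force: [-1.9, -0.2, 3.4]
gripper_width: 0.0
t 4.2 tip mod [0.0065 0.0964 0.0661] F [-1.9 -0.2  3.4] shift mm [-0.   0.6 10.1] yaw of tool y wrt module deg 0.056349188929146976 toolz [ 1.e-04  0.e+00 -1.e+00]
```

Contact came at a tip height of 0.066, as expected for the raised relay. I'll press on slowly.

```bash
python3 -m pendant '[[0,0,1.5,0,0,0],[0,0,1.5,0,0,0],[0,0,1.5,0,0,0],[0,0,1.5,0,0,0],[0,0,1,0,0,0],[0,0,0,0,0,0]]'; python3 -c "
from h import *;go(.0065,.097,.056)"
```

```text
time: 4.8
tcp_pos: [0.6002, 0.1742, 0.232]
eef_rot: [0.0, 0.157, 0.988, 0.0]
ft_force: [-1.6, 0.4, 3.9]
gripper_width: -0.0001
t 4.8 tip mod [0.0065 0.0964 0.059 ] F [-1.6  0.4  3.9] shift mm [-0.   0.6  3. ] yaw of tool y wrt module deg 0.05697993646241173 toolz [ 0.e+00  1.e-04 -1.e+00]
```

```bash
python3 -m pendant '[[0,0,1,0,0,0],[0,0,1,0,0,0],[0,0,0.5,0,0,0],[0,0,0,0,0,0]]'; python3 -c "
from h import *;go(.0065,.097,.056)"
```

```text
time: 5.2
tcp_pos: [0.6002, 0.1741, 0.2295]
eef_rot: [0.0, 0.157, 0.988, 0.0]
ft_force: [-1.3, -0.3, 4.2]
gripper_width: -0.0001
t 5.2 tip mod [0.0065 0.0964 0.0565] F [-1.3 -0.3  4.2] shift mm [-0.   0.6  0.5] yaw of tool y wrt module deg 0.05627591403120391 toolz [ 0.  0. -1.]
```

```bash
python3 -m pendant '[[0,0,0.4,0,0,0],[0,0,0,0,0,0]]';python3 -m pendant '[[0,0,0.4,0,0,0],[0,0,0,0,0,0]]'; python3 -c "
from h import *;go(.0065,.097,.056)"
```

```text
time: 5.4
tcp_pos: [0.6002, 0.1742, 0.2295]
eef_rot: [0.0, 0.157, 0.988, 0.0]
ft_force: [-3.7, -1.0, 6.3]
gripper_width: 0.0001
time: 5.6
tcp_pos: [0.6002, 0.1742, 0.2294]
eef_rot: [0.0, 0.157, 0.988, 0.0]
ft_force: [-4.2, -0.9, 10.3]
gripper_width: 0.0001
t 5.6 tip mod [0.0065 0.0964 0.0564] F [-4.2 -0.9 10.3] shift mm [0.  0.6 0.4] yaw of tool y wrt module deg 0.056865905127949645 toolz [ 4.e-04  1.e-04 -1.e+00]
```

The tip stopped at 0.0564 and the force is rising without motion, so this is the stop. I'll push slightly harder to be sure and hold.

```bash
python3 -m pendant '[[0,0,0.6,0,0,0],[0,0,0.6,0,0,0],[0,0,0,0,0,0],[0,0,0,0,0,0]]';python3 -c "
from h import *;go(.0065,.097,.056)"
```

```text
time: 6.0
tcp_pos: [0.6001, 0.1742, 0.2293]
eef_rot: [0.0, 0.157, 0.988, 0.0]
ft_force: [-6.7, -3.1, 17.7]
gripper_width: 0.0003
t 6.0 tip mod [0.0066 0.0965 0.0563] F [-6.7 -3.1 17.7] shift mm [0.1 0.5 0.3] yaw of tool y wrt module deg 0.056736830553901996 toolz [ 8.e-04  3.e-04 -1.e+00]
```

It's firmly home: 18 N and no motion. I lift straight up and look.

```bash
python3 -m pendant '[[0,0,-3,0,0,0],[0,0,-5,0,0,0],[0,0,-15,0,0,0],[0,0,-20,0,0,0],[5,-30,-10,0,0,0],[5,-35,0,0,0,0],[3,-35,0,0,0,0],[3,-35,0,0,0,0],[0,-30,0,0,0,0],[0,0,0,0,0,0]]'
python3 - <<'E'
from h import *;go(-.0095,-.1,.065)
from plant import bot
c=bot.get_calibration('wrist');np.save('cw3.npy',c,allow_pickle=True)
for n in('wrist','scene'):cv2.imwrite(f'pics/{n}3.png',bot.get_image(n)[:,:,::-1])
im=cv2.imread('pics/scene3.png')[170:300,215:360];cv2.imwrite('pics/s3z.png',cv2.resize(im,None,fx=5,fy=4.6,interpolation=cv2.INTER_CUBIC))
E
```

```text
time: 7.0
tcp_pos: [0.5326, 0.0197, 0.28]
eef_rot: [-0.0, 0.159, 0.987, -0.001]
ft_force: [0.2, 0.2, 0.1]
gripper_width: -0.0001
t 7.0 tip mod [-0.0098 -0.0717  0.107 ] F [0.2 0.2 0.1] shift mm [ -0.4 -28.2  42.1] yaw of tool y wrt module deg -0.15526100745486815 toolz [-0.0011 -0.0012 -1.    ]
```

View pics/wrist3.png

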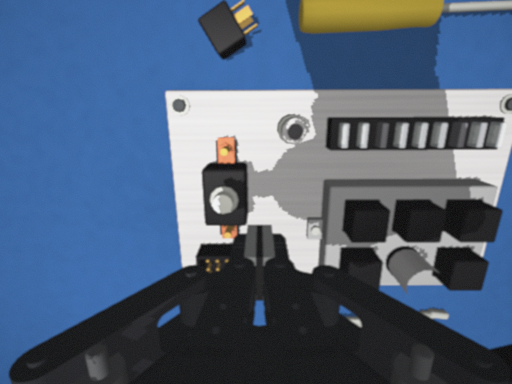

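View pics/s3z.png

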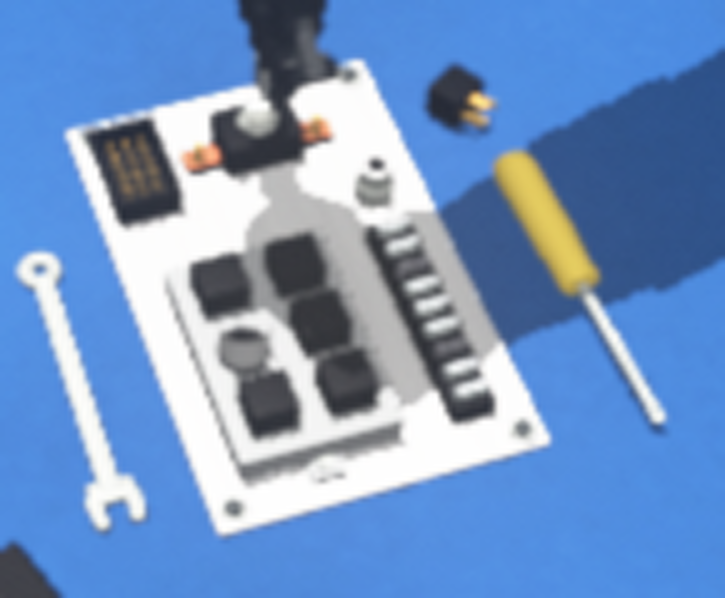

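The relay row now looks level, with no blades showing at scene-zoom (347,380). The button top is at wrist pixel about (223,201), which I'll locate now.

Run:
```python
from h import *
c=np.load('cw3.npy',allow_pickle=True).item();im=cv2.imread('pics/wrist3.png')
g=cv2.cvtColor(im,cv2.COLOR_BGR2GRAY)
cv2.imwrite('pics/btn3.png',cv2.resize(im[150:250,180:270],None,fx=6,fy=6,interpolation=cv2.INTER_CUBIC))
for th in (120,150,170,190):
    n,l,st,ce=cv2.connectedComponentsWithStats((g[183:222,206:243]>th).astype(np.uint8));i=1+np.argmax(st[1:,4]);p=ce[i]+[206,183]
    print(th,st[i],p,w2m(ray(c,*p,.048)))
print(proj(c,m2w(-.01,-.1,.048)))
```

```text
120 [  4   4  27  27 541] [222.41404806 200.36229205] [-0.01101797 -0.09996179  0.048     ]
150 [  4   4  23  26 394] [220.20304569 201.32233503] [-0.01023883 -0.10169838  0.048     ]
170 [  4   5  22  25 346] [219.83815029 201.54624277] [-0.01005657 -0.10198771  0.048     ]
190 [  5   5  12  25 164] [215.77439024 199.97560976] [-0.01134615 -0.10505836  0.048     ]
[222.41945017 201.6092566 ]
```

View pics/btn3.png

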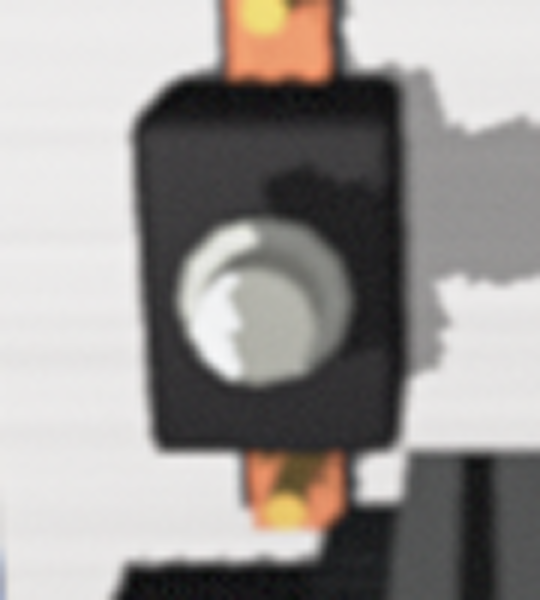

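The button top is centred at zoom (257,325), which is wrist pixel (222.8, 204). That matches module (-0.009, -0.100) within 2 mm. I move over it and down to just above.

```bash
python3 -m pendant '[[-1,-10,0,0,0,0],[0,-10,0,0,0,0],[0,-8,5,0,0,0],[0,0,10,0,0,0],[0,0,15,0,0,0],[0,0,10,0,0,0],[0,0,5,0,0,0],[0,0,0,0,0,0],[0,0,0,0,0,0]]'; python3 -c "
from h import *;go(-.009,-.1,.041)"
```

```text
time: 8.0
tcp_pos: [0.5262, -0.0045, 0.2353]
eef_rot: [0.0, 0.157, 0.988, 0.0]
ft_force: [0.4, -0.3, -0.2]
gripper_width: 0.0
t 8.0 tip mod [-0.0082 -0.0965  0.0623] F [ 0.4 -0.3 -0.2] shift mm [ 0.8 -3.5 21.3] yaw of tool y wrt module deg 0.06400219619207803 toolz [ 0.  0. -1.]
```

```bash
python3 -m pendant '[[0.8,-3.5,2,0,0,0],[0,0,5,0,0,0],[0,0,3,0,0,0],[0,0,2,0,0,0],[0,0,1,0,0,0],[0,0,0,0,0,0]]'; python3 -c "
from h import *;go(-.009,-.1,.041)"
```

```text
time: 8.6
tcp_pos: [0.5241, -0.0077, 0.2221]
eef_rot: [-0.0, 0.157, 0.988, -0.0]
ft_force: [-0.4, 0.3, -0.4]
gripper_width: -0.0001
t 8.6 tip mod [-0.0092 -0.1001  0.0491] F [-0.4  0.3 -0.4] shift mm [-0.2  0.1  8.1] yaw of tool y wrt module deg 0.05708706279352782 toolz [-3.e-04  0.e+00 -1.e+00]
```

```bash
python3 -m pendant '[[0,0,1.5,0,0,0],[0,0,1.5,0,0,0],[0,0,1.5,0,0,0],[0,0,1,0,0,0],[0,0,0,0,0,0]]'; python3 -c "
from h import *;go(-.009,-.1,.041)"
```

```text
time: 9.1
tcp_pos: [0.5243, -0.0077, 0.2166]
eef_rot: [0.0, 0.157, 0.988, 0.0]
ft_force: [0.6, -0.2, 1.2]
gripper_width: -0.0001
t 9.1 tip mod [-0.009  -0.1001  0.0436] F [ 0.6 -0.2  1.2] shift mm [0.  0.1 2.6] yaw of tool y wrt module deg 0.05779407122140867 toolz [ 2.e-04  0.e+00 -1.e+00]
```

```bash
python3 -m pendant '[[0,0,1,0,0,0],[0,0,1,0,0,0],[0,0,0.5,0,0,0],[0,0,0,0,0,0]]'; python3 -m pendant '[[0,0,0.5,0,0,0],[0,0,0,0,0,0]]'; python3 -c "
from h import *;go(-.009,-.1,.041)"
```

```text
time: 9.5
tcp_pos: [0.5243, -0.0077, 0.2144]
eef_rot: [0.0, 0.157, 0.988, 0.0]
ft_force: [-1.1, 0.1, 6.3]
gripper_width: -0.0002
time: 9.7
tcp_pos: [0.5243, -0.0077, 0.2144]
eef_rot: [0.0, 0.157, 0.988, 0.0]
ft_force: [-2.5, 0.3, 10.3]
gripper_width: 0.0
t 9.7 tip mod [-0.0089 -0.1001  0.0414] F [-2.5  0.3 10.3] shift mm [0.1 0.1 0.4] yaw of tool y wrt module deg 0.05501547142931429 toolz [ 4.e-04  0.e+00 -1.e+00]
```

The tip is stopped at 0.0414, the same +0.4 mm offset as at the relay's stop, and the force is rising. One more firm push and hold, then clear.

```bash
python3 -m pendant '[[0,0,0.6,0,0,0],[0,0,0.5,0,0,0],[0,0,0,0,0,0],[0,0,0,0,0,0]]'; python3 -m pendant '[[0,0,-3,0,0,0],[0,0,-5,0,0,0],[0,0,-15,0,0,0],[0,0,-25,0,0,0],[0,0,-35,0,0,0],[30,0,-40,0,0,0],[30,0,-35,0,0,0],[0,0,0,0,0,0],[0,0,0,0,0,0]]'
python3 - <<'E'
from h import *;go(-.009,-.1,.041)
from plant import bot
c=bot.get_calibration('wrist');np.save('cw4.npy',c,allow_pickle=True)
for n in('wrist','scene','top'):cv2.imwrite(f'pics/{n}4.png',bot.get_image(n)[:,:,::-1])
a=cv2.imread('pics/scene4.png')[170:290,215:355];b=cv2.imread('pics/scene0.png')[170:290,215:355]
cv2.imwrite('pics/s4z.png',cv2.resize(np.hstack([b,a]),(800,343),interpolation=cv2.INTER_CUBIC))
d=[bot.get_calibration('top')]
a=cv2.imread('pics/top4.png');b=cv2.imread('pics/top0.png');cv2.imwrite('pics/td.png',cv2.absdiff(a,b))
E
```

```text
time: 10.1
tcp_pos: [0.5243, -0.0077, 0.2143]
eef_rot: [0.0, 0.157, 0.988, 0.0]
ft_force: [-6.5, 0.5, 20.0]
gripper_width: 0.0004
time: 11.0
tcp_pos: [0.4672, 0.0111, 0.3715]
eef_rot: [0.001, 0.157, 0.988, 0.0]
ft_force: [-0.0, 0.1, 0.2]
gripper_width: 0.0001
t 11.0 tip mod [-0.0686 -0.0999  0.1985] F [-0.   0.1  0.2] shift mm [-59.2  -0.3 157.6] yaw of tool y wrt module deg 0.08241214558674415 toolz [ 0.0026 -0.     -1.    ]
```

View pics/s4z.png

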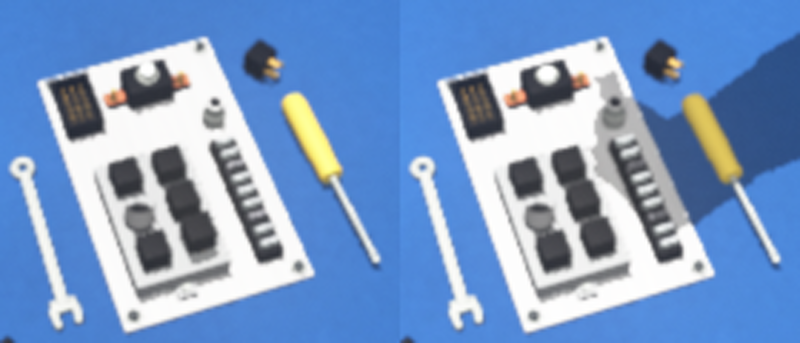

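View pics/wrist4.png

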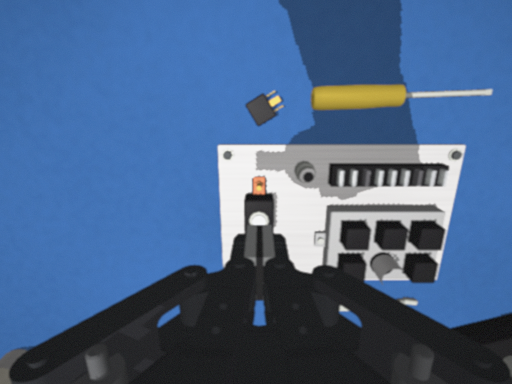

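View pics/td.png

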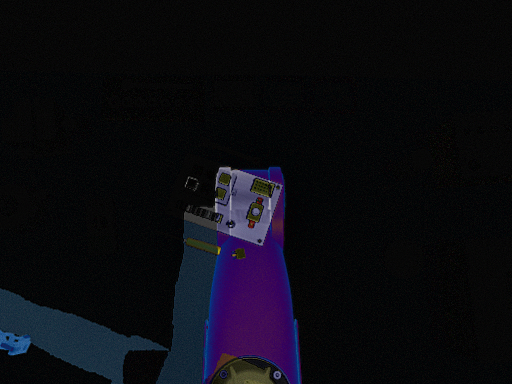

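The before/after scene views (left/right) show the relay now level at (598,237) and the button lower at (547,75). The wrench, screwdriver, spare relay and socket haven't moved. The hand is 0.2 m up and the wrist force is about 0.

```bash
python3 -c "
from plant import bot
s=bot.state();print(s['time'],s['ft_force'],abs(s['qvel']).max());print(bot.hand_in())"
```

```text
11.15 [-0.93958601  0.93678843 -0.31227147] 0.009758364341324596
the job is handed in; nothing more can be done
None
```

I pressed the loose relay home, then pressed the breaker's reset button in, raised the hand clear and handed the job in at 11.15 s. No verdict was reported.

- **Relay:** it was in socket (0.006, 0.097). With closed fingertips I met it at tip z ≈ 0.066 and pressed at 20 mm/s or slower. It stopped firmly at tip z ≈ 0.056 with about 18 N read at the wrist.
- **Reset button:** pressed straight down, it stopped firmly at tip z ≈ 0.041 with about 20 N.
- **Last checks:** both stops read 0.3–0.4 mm above the given heights, within tolerance. In the final scene view the relay is level with its neighbours and the button is down. The spare relay, screwdriver, wrench and socket are where they were. The tip is 0.2 m above the bench and the wrist force is about zero.
- **What disagreed or went unchecked:**
    - The plate fits from the three cameras differed by 2–3 mm, so I used roughly their mean.
    - The final top view was largely blocked by the arm, so I judged the items near the module from the scene view.
    - I did not check the multimeter, spray can and parts dish separately; nothing showed at them in the top-view difference picture.

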